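Pull the humidifier's filter plate and hold it over the tray

TASK

Lift the flap on top of the humidifier and leave it standing open, then draw the filter plate hidden beneath it straight up out of its slot by its tab. Finish while holding the filter still and upright, about 6 cm above the black tray without touching it, centred over the tray and lined up with the tray's long side so that anything falling off it is caught; do not let go of it. Leave the mug, the note block and the jar where they are.

Things in the scene. Friction and masses are not known exactly. Their poses are not given: they have to be found in the camera images.
- humidifier: White desktop humidifier, box 200 x 200 x 140 mm high, fixed; origin at the centre of its underside, z up; grille and dial on its -x face, roughly towards the robot. In its top a centred well 140 x 140 mm, 34 mm deep, under the flap. In the middle of the well's floor (106 mm above the desk) the filter slot, 104 mm along x, 16 mm along y, bottom 20 mm above the desk.
- flap (a joint): Angle (rad) of the white flap over the well: 0 shut, 1.57 upright, stop at 2.0; starts 0 to 0.2. Flap 150 x 150 x 6 mm, centred on the humidifier's top, hinged along its far edge (humidifier's +x side, hinge line along y, at the flap's underside); the near edge lifts. Stiff hinge: it stays at any angle; under 3 N at the knob moves it.
- flap_hinge (a point): Middle of the flap's hinge line, fixed on the humidifier: 75 mm towards its +x from its centre, 140 mm above the desk.
- flap_knob (a point): Centre of the round head (radius 11 mm, axis parallel to the hinge) of the white fin-shaped knob on the flap. With the flap shut: 130 mm from the hinge line towards the humidifier's -x, 32 mm above it, 26 mm above the flap's face. Fin 14 mm thick along y (pinch here), 22 mm along x; it can pivot between the fingers as the flap turns. Axes turn with the flap.
- filter: White-framed pleated filter plate, loose, 0.08 to 0.17 kg, upright in the slot, frame top level with the well's floor. Frame 100 (its x) x 12 (y) x 86 mm high (z); origin at the centre of its underside, at the start on the humidifier's centre line, 20 mm above the desk, axes as the humidifier's. 2 mm of play all round. Clear of the humidifier when its underside is over 140 mm up.
- filter_tab (a point): Grip point in the filter's tab, 109 mm above the filter's underside, 7 mm below the tab's top. The tab is a plain white upright plate in the middle of the frame's top, 40 mm along x, 12 mm thick along y, standing 30 mm above the frame (and so above the well's floor); the nearest well wall is 64 mm from the tab's broad faces.
- tray: Black open catch tray fixed to the desk, 180 mm long (its x) x 110 mm wide (its y), 16 mm high, walls and floor 5 mm thick; origin at the centre of its underside. It lies on the other side of the robot's midline from the humidifier, which may be left or right.
- mug: Bystander: blue mug, radius 40 mm, 85 mm high, standing on the desk beside or beyond the work; origin at the centre of its underside.
- notes: Bystander: block of note paper 76 x 76 x 35 mm lying on the desk beside or beyond the work; origin at the centre of its underside.
- jar: Bystander: glass jar, radius 33 mm, 100 mm high, standing on the desk beside or beyond the work; origin at the centre of its underside.
Things that resemble listed ones, but are neither listed nor needed, are in the scene too. There is more than one size of the tray; the job needs the smallest.

How it is judged:
By the outcome, as a careful person would: the job done as asked, in the order asked, and still so for the second after the job is handed in, while the arm keeps its last pose, push and grip.
It also fails if it takes over 64 s, if anything falls off the work surface, if the arm or the gripper's body presses on something with over 40 N, if the wrist force passes 120 N, or if a joint passes its speed limit or range.

ROBOT

A 6-joint arm with a two-finger parallel gripper is mounted at the origin on the work surface. World frame = base frame: x ahead of the robot, y to its left, z up, the work surface at z = 0. Lengths are in m, angles in rad, forces in N, time in s.
With the tool pointing down it reaches from about 0.325 to 0.775 m from the base axis. Payload 5.5 kg.
Tool frame: the origin (TCP) lies at the very end of the fingers, on their centre line; the grasp point (between the pads) lies 19 mm behind it; y points along the fingers, x is the direction in which the jaws open and shut, and the axes are right-handed (so a half turn about y gives the same grasp; the last joint's range is limited). The gripper opens to 85 mm and grips with 20 to 120 N. Pads are 22 mm wide; open, the fingers measure 114 mm over their backs; the gripper's body (76 mm by 85 mm) begins 54 mm behind the grasp point. The pads swing forward as they close: fully open they stand 13 mm farther back than shut.
Start: joints at [-1.327, 0.091, 1.231, -0, 1.82, -0.057], TCP at [0.178, -0.573, 0.231] pointing down, gripper open.
Joint ranges: [-2.87, 2.87], [-0.86, 2.18], [0.17, 2.46], [-1.51, 4.65], [0.06, 2.69], [-2.65, 2.65]. Speed limits (rad/s): [2.57, 2.57, 3.01, 3.14, 3.14, 3.14].

INTERFACE

Orientations are given as a unit quaternion [x, y, z, w].
In Python, from plant import telemetry, viewer, robot gives the robot as it stands.
- The arm moves only by the tool carry_out, never from a script. Its argument "moves" is a list of rows, each a list of 7 numbers: the shift along the world's x, y, z in units of 25 mm (1.0 is 25 mm), then the turn, a rotation vector about the world's x, y, z in degrees, then the finger opening in mm, from 0 to 85.4. In form: [[dx, dy, dz, wx, wy, wz, claw], ...]. A call has 1 to 8 rows; each row shifts and turns the commanded pose from where the row before left it; what a row does not reach is not made up. A row lasts 1/8 s, in which the tool goes at most 62.5 mm and 10.7 degrees, less where a joint would pass 70% of its speed; a pose out of reach is approached as far as the arm can. A call is refused whole if a number of a shift passes 1 or a number of a turn 10.7, either way. A call with a gripper value outside its range is refused whole. The fingers move at their own pace and stop on an object; "force" is the grip in N (left out, the last holds). Time passes only in rows, so rows that do not move let the fingers close. It gives the time, the measured TCP pose, the force and the opening at its end, in the units of the state.
- telemetry.get_state(): the state, without advancing time (a new reading comes with each control period).
- viewer.capture(name): name is "scene" or "top"; returns the picture (384x512x3 uint8, blue, green, red); there is no depth.
- viewer.get_calibration(name): a dict with "camera_matrix" (3x3 intrinsics, pixels), "D" ([k1, k2, p1, p2, k3] as OpenCV has them; the pictures are not rectified), "eye" and "orientation" of the camera in the world. Camera axes: x right, y up, looking along -z (the intrinsics and any distortion apply to the point x, -y, -z); pixel columns grow to the right and rows downward; lengths in m; the calibration is good to about 2 mm. A picture is of the moment at which its call begins. get_calibration takes no time and is no camera call.
- robot.job_done(): hands the job in, once; it reports no verdict.
The state is a dict: "t": time; "joint_positions": joint angles; "joint_velocities": joint speeds; "tau": joint torques, N m; "position": TCP position; "tool_rot": TCP orientation; "force": force on the tool from outside, world axes, zero at the start; "torque": the same for the moment, N m; "width": finger opening in m.
Only numpy, scipy, OpenCV 4.12 (cv2) and the standard library are available. Lean on these libraries where they do the work, as an engineer would, in place of code of your own. Each camera call takes 0.05 s, during which the arm holds its last target.

## Working session

There is one attempt and no reset: what is moved stays moved. The work goes in short steps, Python scripts to look and compute and a tool call to move; the robot and the scene stay as the last step left them, time stands still between calls to the robot, and variables do not carry over. Pictures are saved under pics/ and viewed, and the job is handed in when it is done.

Besides the shell and the picture viewer there is one more tool, called after "Call:" by a JSON object that holds its "op" and its "data", one argument or row to a line. carry_out: Moves the arm, as the interface text tells. Its arguments: {"type":"object","properties":{"moves":{"type":"array","items":{"type":"array","items":{"type":"number"}}},"force":{"type":"number"}},"required":["moves"]}

```bash
mkdir -p pics; ls
python3 - <<'E'
from plant import telemetry, viewer, robot
import cv2
s=telemetry.get_state();print({k:(v if not hasattr(v,'round') else v) for k,v in s.items()})
for n in("scene","top"):
    cv2.imwrite(f"pics/{n}0.png",viewer.capture(n));print(n,viewer.get_calibration(n))
E
```

```text
pics
{'t': 0.0, 'joint_positions': array([-1.32672718e+00,  9.18480427e-02,  1.23192860e+00, -1.56269419e-05,
        1.81978989e+00, -5.66764879e-02]), 'joint_velocities': array([-0.00050872,  0.00061202,  0.00022811,  0.00048172, -0.00013463,
        0.00159182]), 'tau': array([-5.87562736e-04, -4.58724225e+01, -4.18029177e+01, -4.89301101e-05,
        1.12946564e-02,  4.45213641e-05]), 'position': array([ 0.17767534, -0.57278242,  0.23013322]), 'tool_rot': array([-0.56881893,  0.41999605, -0.41891427,  0.56970095]), 'force': array([0.11186637, 1.18766841, 0.38207697]), 'torque': array([-0.03616275,  0.01468511,  0.00628599]), 'width': 0.0852756378925933}
scene {'camera_matrix': array([[396.10174885,   0.        , 250.42009176],
       [  0.        , 396.10174885, 191.93105053],
       [  0.        ,   0.        ,   1.        ]]), 'D': array([-0.10061606,  0.        ,  0.        ,  0.        ,  0.        ]), 'eye': array([1.08089099, 0.3322266 , 1.05008179]), 'orientation': array([0.14832894, 0.26238889, 0.83426081, 0.46169198])}
top {'camera_matrix': array([[440.55600965,   0.        , 258.15069407],
       [  0.        , 440.55600965, 185.71465852],
       [  0.        ,   0.        ,   1.        ]]), 'D': array([-0.07605849,  0.        ,  0.        ,  0.        ,  0.        ]), 'eye': array([ 0.2836945 , -0.02230611,  1.31556079]), 'orientation': array([ 0.06691482, -0.06125742, -0.7033673 ,  0.70501374])}
```

View pics/scene0.png

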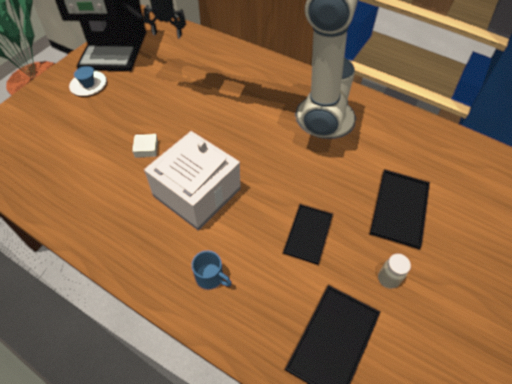

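View pics/top0.png

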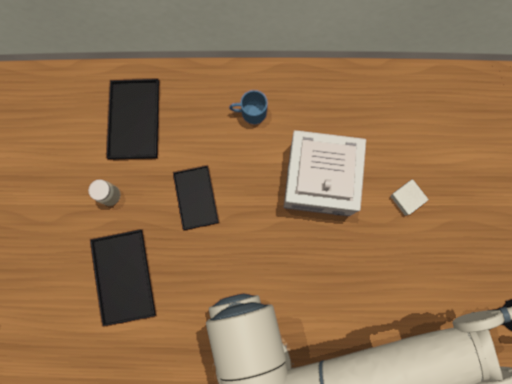

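Candidate trays in the top view: pixels (133,119), (195,198) and (123,277). The one at (195,198) looks smallest; next I'll measure all three and enlarge.

```bash
cat > h.py <<'E'
import numpy as np, cv2
from scipy.spatial.transform import Rotation as R
from plant import viewer, telemetry
def cal(n):
    c=viewer.get_calibration(n); return np.array(c["camera_matrix"]),np.array(c["D"]),np.array(c["eye"]),R.from_quat(c["orientation"]).as_matrix()@np.diag([1,-1,-1])
def ray(n,px):
    K,D,e,M=cal(n); u=cv2.undistortPoints(np.array(px,float).reshape(-1,1,2),K,D).reshape(-1,2)
    d=np.c_[u,np.ones(len(u))]@M.T; return e,d/np.linalg.norm(d,axis=1,keepdims=True)
def plane(n,px,z):
    e,d=ray(n,px); return e+d*((z-e[2])/d[:,2])[:,None]
def proj(n,P):
    K,D,e,M=cal(n); rv,_=cv2.Rodrigues(M.T); return cv2.projectPoints(np.array(P,float).reshape(-1,1,3),rv,-M.T@e,K,D)[0].reshape(-1,2)
def tri(pa,pb):
    e1,d1=ray("scene",[pa]);e2,d2=ray("top",[pb]);d1=d1[0];d2=d2[0]
    A=np.c_[d1,-d2];s=np.linalg.lstsq(A,e2-e1,rcond=None)[0];a=e1+d1*s[0];b=e2+d2*s[1];return (a+b)/2,np.linalg.norm(a-b)
E
python3 - <<'E'
from h import *
t=cv2.imread("pics/top0.png");s=cv2.imread("pics/scene0.png")
for n,im in(("top",t),("scene",s)):
    m=((im.max(2)<45)).astype(np.uint8)*255
    cs,_=cv2.findContours(m,cv2.RETR_EXTERNAL,cv2.CHAIN_APPROX_NONE)
    for c in cs:
        if cv2.contourArea(c)<800: continue
        P=plane(n,c.reshape(-1,2),0.016)[:,:2].astype(np.float32)
        r=cv2.minAreaRect(P);print(n,c.mean(0).round(),np.round(r[0],4),np.round(r[1],4),round(r[2],1))
cv2.imwrite("pics/hum_t.png",cv2.resize(t[120:225,275:375],None,fx=5.5,fy=5.5,interpolation=cv2.INTER_CUBIC))
cv2.imwrite("pics/hum_s.png",cv2.resize(s[125:230,140:250],None,fx=5.5,fy=5.5,interpolation=cv2.INTER_CUBIC))
cv2.imwrite("pics/tray.png",cv2.resize(t[70:335,80:230],None,fx=2.2,fy=2.2,interpolation=cv2.INTER_CUBIC))
E
```

```text
top [[122. 277.]] [0.25   0.3857] [0.2513 0.1549] 11.7
top [[133. 119.]] [0.7352 0.3795] [0.257  0.1547] 1.5
scene [[333. 340.]] [0.7414 0.3801] [0.2552 0.1513] 1.7
scene [[308. 234.]] [0.4963 0.177 ] [0.1759 0.1022] 12.2
scene [[401. 209.]] [0.257  0.3846] [0.2598 0.1525] 11.8
scene [[125.  28.]] [-0.0845 -1.1017] [0.7889 0.5167] 64.8
```

View pics/hum_t.png

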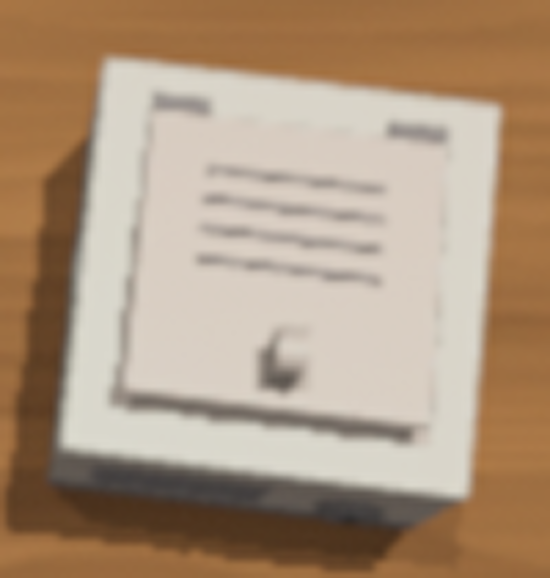

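View pics/hum_s.png

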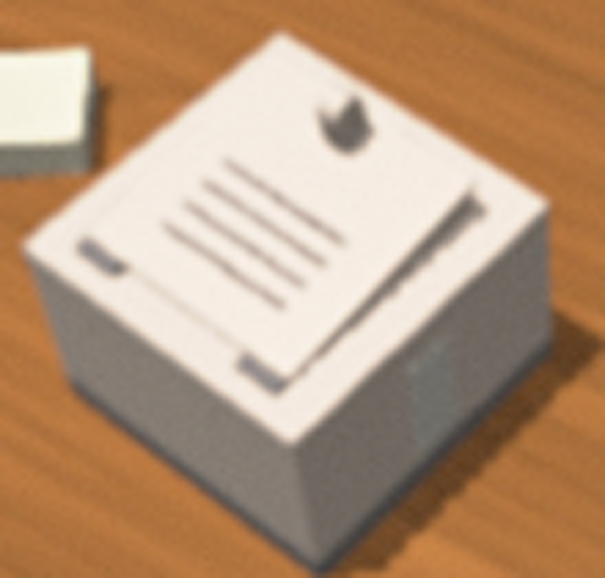

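View pics/tray.png

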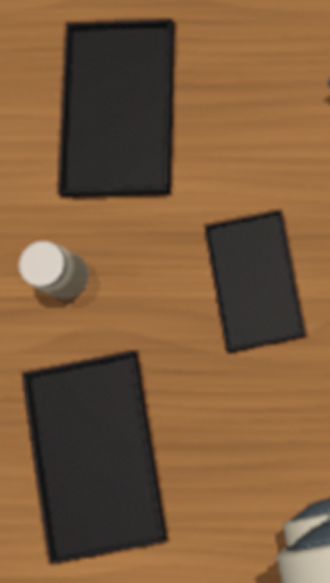

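The tray at (195,198) is about 176 x 102 mm as measured, the other two about 255 x 155. It is the smallest and on the side opposite the humidifier, so it is the one meant. Now the humidifier pose and the flap and knob.

Run:
```python
from h import *
t=cv2.imread("pics/top0.png");s=cv2.imread("pics/scene0.png")
# tray
for thr in(50,60,70):
  for n,im,roi in(("top",t,(165,155,225,240)),("scene",s,(275,195,340,270))):
    m=np.zeros(im.shape[:2],np.uint8);x0,y0,x1,y1=roi
    m[y0:y1,x0:x1]=(im[y0:y1,x0:x1].max(2)<thr)*255
    c=max(cv2.findContours(m,0,1)[0],key=cv2.contourArea)
    r=cv2.minAreaRect(plane(n,c.reshape(-1,2),0.014)[:,:2].astype(np.float32));print(thr,n,np.round(r[0],4),np.round(r[1],4),round(r[2],1))
o=lambda a,ox,oy:(np.array(a)+.5)/5.5-.5+np.array([ox,oy])
ct=o([(103,57),(502,103),(468,498),(58,452)],275,120)   # far-left, far-right, near-right, near-left
cs=o([(292,444),(25,245),(282,32),(550,205)],140,125)   # same order
for n,c in(("top",ct),("scene",cs)):
    P=plane(n,c,.14);print(n,P[:,:2].round(4).tolist(),'ctr',P.mean(0).round(4),'len',np.linalg.norm(P-np.roll(P,1,0),axis=1).round(4))
    for a,b in((1,0),(2,3)):
        d=P[a]-P[b];print(np.degrees(np.arctan2(d[0],-d[1])).round(2),end=' ')
    for a,b in((3,0),(2,1)):
        d=P[b]-P[a];print(np.degrees(np.arctan2(d[1],d[0])).round(2),end=' ')
    print()
# flap near corners: left near / right near (top face)
for a,b in zip(o([(478,187),(282,32)],140,125),o([(125,390),(425,428)],275,120)):
    print('flapcorner',tri(a,b))
print('knob',tri(o([(348,118)],140,125)[0],o([(285,358)],275,120)[0]))
```

```text
50 top [0.4869 0.1776] [0.1761 0.1038] 11.9
50 scene [0.4952 0.1772] [0.1778 0.1035] 12.1
60 top [0.4871 0.1774] [0.1772 0.1058] 12.0
60 scene [0.4948 0.1768] [0.179  0.1044] 12.3
70 top [0.487 0.177] [0.178  0.1064] 12.0
70 scene [0.4949 0.177 ] [0.1802 0.1056] 12.0
top [[0.6572, -0.1098], [0.6338, -0.3113], [0.433, -0.2861], [0.4556, -0.0854]] ctr [ 0.5449 -0.1982  0.14  ] len [0.2031 0.2029 0.2023 0.202 ]
-6.64 -6.4 -6.91 -7.16 
scene [[0.6588, -0.1127], [0.6333, -0.3106], [0.4348, -0.2879], [0.4608, -0.0873]] ctr [ 0.5469 -0.1996  0.14  ] len [0.1996 0.1995 0.1999 0.2023]
-7.32 -7.4 -7.32 -6.53 
flapcorner (array([ 0.48341014, -0.11744494,  0.15866718]), np.float64(0.0008025790834838937))
flapcorner (array([ 0.46232969, -0.25938327,  0.17945635]), np.float64(0.003226197391955807))
knob (array([ 0.49519285, -0.19207902,  0.18033174]), np.float64(0.0004403115172626651))
```

```bash
cat >> h.py <<'E'
HC=np.array([.546,-.199]);HY=np.radians(-6.9)
TC=np.array([.4897,.177]);TY=np.radians(12.)
def hw(x,y,z): c,s=np.cos(HY),np.sin(HY); return np.array([HC[0]+c*x-s*y,HC[1]+s*x+c*y,z])
def knob(th): return hw(.075-.130*np.cos(th)+.032*np.sin(th),0,.14+.130*np.sin(th)+.032*np.cos(th))
def st():
    s=telemetry.get_state(); M=R.from_quat(s["tool_rot"]).as_matrix()
    print('t',round(s["t"],2),'p',s["position"].round(4),'jaw',M[:,0].round(3),'fing',M[:,1].round(3),'jawyaw',np.degrees(np.arctan2(M[1,0],M[0,0])).round(2),'F',s["force"].round(1),'w',round(s["width"]*1000,1),'q',s["joint_positions"].round(2)); return s,M
def goto(p,yaw_jaw):
    "print shift (units of 25mm) and rotvec (deg) to TCP p, pointing down, jaw axis yaw"
    s,M=st(); x=np.array([np.cos(yaw_jaw),np.sin(yaw_jaw),0]);y=np.array([0,0,-1.]);T=np.c_[x,y,np.cross(x,y)]
    best=min((np.degrees(R.from_matrix(Q@M.T).as_rotvec()) for Q in (T,T@np.diag([-1,1,-1]))),key=np.linalg.norm)
    print('units',((np.array(p)-s["position"])/.025).round(3),'turn',best.round(2))
E
python3 - <<'E'
from h import *
k=knob(.08);print(k)
goto(k+[0,0,.045],HY+np.pi/2)
E
```

```text
[ 0.49434986 -0.19274965  0.18228656]
t 0.1 p [ 0.1777 -0.5728  0.2302] jaw [ 0.296 -0.955 -0.002] fing [-0.     0.002 -1.   ] jawyaw -72.76 F [-0.1  0.1 -0.4] w 85.4 q [-1.33  0.09  1.23 -0.    1.82 -0.06]
units [12.665 15.202 -0.118] turn [ -0.1   -0.   -24.14]
```

Call:
{"op": "carry_out", "data": {
  "moves": [
    [0.79,0.95,0,0,0,-1.5,60],
    [0.79,0.95,0,0,0,-1.5,60],
    [0.79,0.95,0,0,0,-1.5,60],
    [0.79,0.95,0,0,0,-1.5,60],
    [0.79,0.95,0,0,0,-1.5,60],
    [0.79,0.95,0,0,0,-1.5,60],
    [0.79,0.95,0,0,0,-1.5,60],
    [0.79,0.95,0,0,0,-1.5,60]
  ],
  "force": 30
}}

```text
t: 1.1
position: [0.3362, -0.3821, 0.2308]
tool_rot: [-0.522, 0.477, -0.477, 0.522]
force: [0.1, 0.3, 0.8]
width: 0.0598
```

Call:
{"op": "carry_out", "data": {
  "moves": [
    [0.79,0.95,0,0,0,-1.5,50],
    [0.79,0.95,0,0,0,-1.5,50],
    [0.79,0.95,0,0,0,-1.5,50],
    [0.79,0.95,0,0,0,-1.5,50],
    [0.79,0.95,0,0,0,-1.5,50],
    [0.79,0.95,0,0,0,-1.5,50],
    [0.79,0.95,0,0,0,-1.5,50],
    [0.79,0.95,0,0,0,-1.6,50]
  ]
}}

```text
t: 2.1
position: [0.4942, -0.1922, 0.2307]
tool_rot: [-0.469, 0.53, -0.529, 0.469]
force: [-0.6, 0.4, -0.3]
width: 0.0499
```

Run:
```python
from h import *
goto(knob(.08)+[0,0,-.017],HY+np.pi/2)
t=viewer.capture("top");s=viewer.capture("scene")
cv2.imwrite("pics/a_t.png",cv2.resize(t[100:250,250:400],None,fx=4,fy=4,interpolation=2));cv2.imwrite("pics/a_s.png",cv2.resize(s[60:230,110:300],None,fx=3.5,fy=3.5,interpolation=2))
```

```text
t 2.1 p [ 0.4942 -0.1922  0.2307] jaw [-0.12  -0.993 -0.   ] fing [-0.001  0.    -1.   ] jawyaw -96.92 F [-0.6  0.4 -0.3] w 49.9 q [-0.43 -0.1   1.42 -0.    1.82  1.26]
units [ 0.007 -0.023 -2.618] turn [-0.02 -0.05  0.02]
```

View pics/a_s.png

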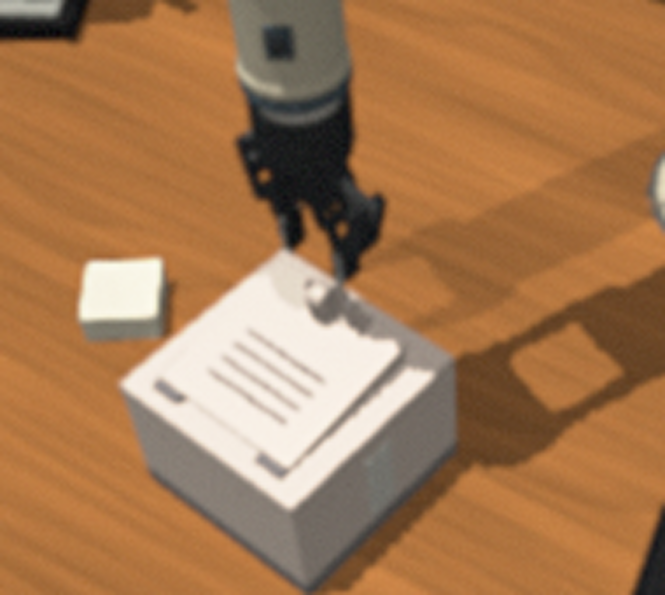

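The scene view shows the open fingers straddling the knob at crop (325,300), lined up above it. Next: descend and pinch.

Call:
{"op": "carry_out", "data": {
  "moves": [
    [0,0,-0.7,0,0,0,50],
    [0,0,-0.7,0,0,0,50],
    [0,0,-0.7,0,0,0,50],
    [0,0,-0.4,0,0,0,50],
    [0,0,0,0,0,0,40]
  ]
}}

```text
t: 2.82
position: [0.4932, -0.1931, 0.1675]
tool_rot: [-0.469, 0.53, -0.528, 0.469]
force: [0.2, -0.0, 0.6]
width: 0.0403
```

Call:
{"op": "carry_out", "data": {
  "moves": [
    [0,0,0,0,0,0,20],
    [0,0,0,0,0,0,10],
    [0,0,0,0,0,0,5],
    [0,0,0,0,0,0,5],
    [0,0,0,0,0,0,5],
    [0,0,0,0,0,0,5]
  ]
}}

```text
t: 3.58
position: [0.4939, -0.1932, 0.1693]
tool_rot: [0.469, -0.529, 0.529, -0.469]
force: [-1.7, -1.0, 4.2]
width: 0.0138
```

Run:
```python
from h import *
st()
g=telemetry.get_state()["position"]+[0,0,.019]
for a in np.arange(.08,1.86,.074):
    print(round(a,2),((knob(a)-knob(a-.074))/.025).round(2) if a>.09 else knob(a).round(4))
t=viewer.capture("top");s=viewer.capture("scene")
cv2.imwrite("pics/b.png",np.hstack([cv2.resize(t[120:230,270:380],(400,400),interpolation=2),cv2.resize(s[90:230,130:270],(400,400),interpolation=2)]))
```

```text
t 3.58 p [ 0.4939 -0.1932  0.1693] jaw [-0.12  -0.993  0.   ] fing [ 0.001 -0.001 -1.   ] jawyaw -96.87 F [-1.7 -1.   4.2] w 13.8 q [-0.44 -0.1   1.53 -0.    1.71  1.25]
0.08 [ 0.4943 -0.1927  0.1823]
0.15 [ 0.14 -0.02  0.37]
0.23 [ 0.16 -0.02  0.36]
0.3 [ 0.19 -0.02  0.35]
0.38 [ 0.22 -0.03  0.33]
0.45 [ 0.24 -0.03  0.31]
0.52 [ 0.26 -0.03  0.3 ]
0.6 [ 0.28 -0.03  0.28]
0.67 [ 0.3  -0.04  0.25]
0.75 [ 0.32 -0.04  0.23]
0.82 [ 0.34 -0.04  0.21]
0.89 [ 0.35 -0.04  0.18]
0.97 [ 0.36 -0.04  0.15]
1.04 [ 0.37 -0.05  0.13]
1.12 [ 0.38 -0.05  0.1 ]
1.19 [ 0.39 -0.05  0.07]
1.26 [ 0.39 -0.05  0.04]
1.34 [ 0.39 -0.05  0.01]
1.41 [ 0.39 -0.05 -0.02]
1.49 [ 0.39 -0.05 -0.05]
1.56 [ 0.39 -0.05 -0.08]
1.63 [ 0.38 -0.05 -0.1 ]
1.71 [ 0.37 -0.04 -0.13]
1.78 [ 0.36 -0.04 -0.16]
1.86 [ 0.35 -0.04 -0.19]
```

View pics/b.png

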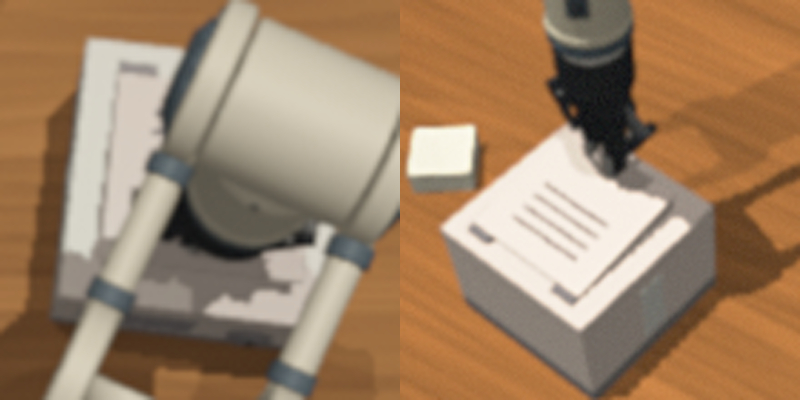

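Call:
{"op": "carry_out", "data": {
  "moves": [
    [0.14,-0.02,0.37,0,0,0,5],
    [0.16,-0.02,0.36,0,0,0,5],
    [0.19,-0.02,0.35,0,0,0,5],
    [0.22,-0.03,0.33,0,0,0,5]
  ]
}}

```text
t: 4.18
position: [0.512, -0.1954, 0.2039]
tool_rot: [-0.469, 0.529, -0.529, 0.469]
force: [4.1, -3.3, -9.3]
width: 0.0135
```

Run:
```python
from h import *
st()
s=viewer.capture("scene")
cv2.imwrite("pics/c.png",cv2.resize(s[90:230,130:270],(560,560),interpolation=2))
```

```text
t 4.17 p [ 0.512  -0.1954  0.2039] jaw [-0.12  -0.993 -0.   ] fing [-0.  0. -1.] jawyaw -96.87 F [ 4.1 -3.3 -9.3] w 13.5 q [-0.43 -0.05  1.42  0.    1.77  1.26]
```

View pics/c.png

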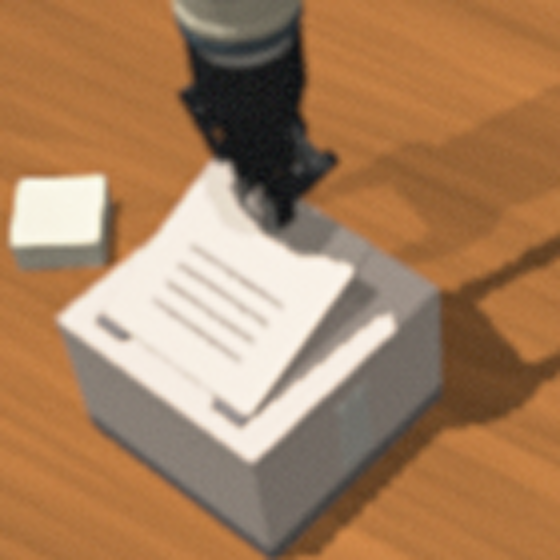

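The flap is lifting (near edge raised, the dark well shows at crop (350,290)). Continuing along the arc.

Call:
{"op": "carry_out", "data": {
  "moves": [
    [0.24,-0.03,0.31,0,0,0,5],
    [0.26,-0.03,0.3,0,0,0,5],
    [0.28,-0.03,0.28,0,0,0,5],
    [0.3,-0.04,0.25,0,0,0,5],
    [0.32,-0.04,0.23,0,0,0,5],
    [0.34,-0.04,0.21,0,0,0,5]
  ]
}}

```text
t: 4.97
position: [0.5553, -0.2007, 0.2439]
tool_rot: [-0.469, 0.529, -0.529, 0.469]
force: [-0.6, -3.1, -7.7]
width: 0.0134
```

Call:
{"op": "carry_out", "data": {
  "moves": [
    [0.35,-0.04,0.18,0,0,0,5],
    [0.36,-0.04,0.15,0,0,0,5],
    [0.37,-0.05,0.13,0,0,0,5],
    [0.38,-0.05,0.1,0,0,0,5],
    [0.39,-0.05,0.07,0,0,0,5]
  ]
}}

```text
t: 5.6
position: [0.6018, -0.2064, 0.2599]
tool_rot: [0.469, -0.529, 0.529, -0.469]
force: [-4.3, -2.5, -3.4]
width: 0.0132
```

Run:
```python
from h import *
st()
s=viewer.capture("scene")
cv2.imwrite("pics/d.png",cv2.resize(s[60:230,130:300],(560,560),interpolation=2))
```

```text
t 5.6 p [ 0.6018 -0.2064  0.2599] jaw [-0.12  -0.993  0.   ] fing [ 0. -0. -1.] jawyaw -96.87 F [-4.3 -2.5 -3.4] w 13.2 q [-0.38  0.2   1.06 -0.    1.88  1.31]
```

View pics/d.png

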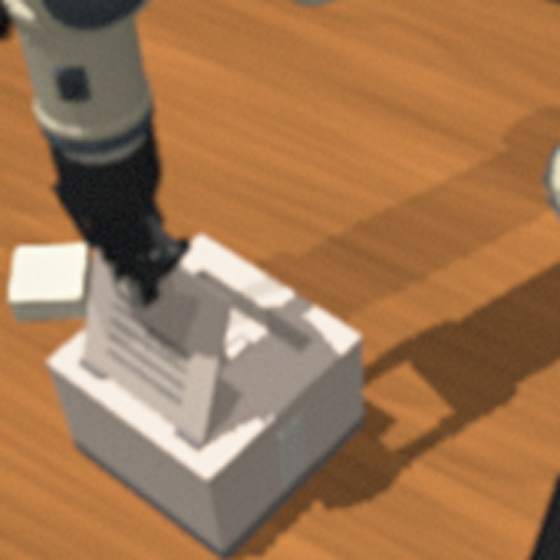

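The flap is now at about 1.2 rad, and the tab shows in the well at crop (245,330). Carrying on past upright.

Call:
{"op": "carry_out", "data": {
  "moves": [
    [0.39,-0.05,0.04,0,0,0,5],
    [0.39,-0.05,0.01,0,0,0,5],
    [0.39,-0.05,-0.02,0,0,0,5],
    [0.39,-0.05,-0.05,0,0,0,5],
    [0.39,-0.05,-0.08,0,0,0,5],
    [0.38,-0.05,-0.1,0,0,0,5],
    [0.37,-0.04,-0.13,0,0,0,5],
    [0.18,-0.02,-0.08,0,0,0,5]
  ]
}}

```text
t: 6.65
position: [0.6745, -0.2154, 0.2498]
tool_rot: [0.469, -0.528, 0.53, -0.47]
force: [-1.1, -2.3, 5.5]
width: 0.0134
```

Run:
```python
from h import *
st(); print(knob(1.57),knob(1.75))
s=viewer.capture("scene")
cv2.imwrite("pics/e.png",cv2.resize(s[60:230,130:300],(560,560),interpolation=2))
```

```text
t 6.65 p [ 0.6745 -0.2154  0.2498] jaw [-0.119 -0.993  0.   ] fing [ 0.003 -0.001 -1.   ] jawyaw -96.85 F [-1.1 -2.3  5.5] w 13.4 q [-0.36  0.41  0.83  0.    1.9   1.33]
[ 0.65212225 -0.2118422   0.27002544] [ 0.67472046 -0.21457689  0.2622143 ]
```

View pics/e.png

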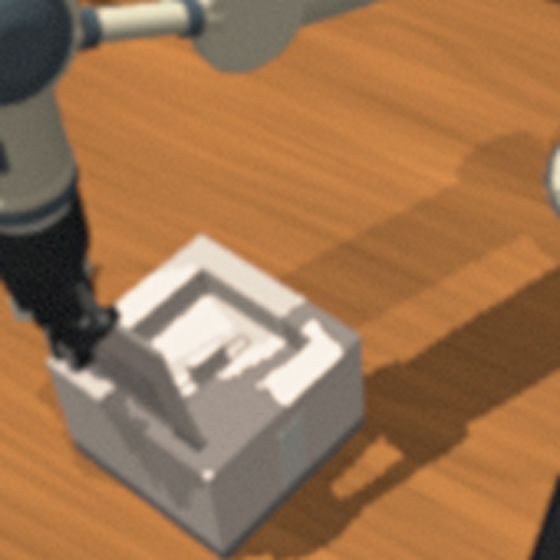

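The flap is slightly past upright (about 1.75 rad) and the tab is visible at crop (225,355). Next I release and back straight up.

Call:
{"op": "carry_out", "data": {
  "moves": [
    [0,0,0,0,0,0,20],
    [0,0,0,0,0,0,40],
    [0,0,0,0,0,0,45],
    [0,0,0,0,0,0,45],
    [0,0,0.5,0,0,0,45],
    [0,0,0.8,0,0,0,45],
    [0,0,1,0,0,0,45],
    [0,0,0.6,0,0,0,45]
  ]
}}

```text
t: 7.7
position: [0.6733, -0.2154, 0.3246]
tool_rot: [0.469, -0.528, 0.53, -0.47]
force: [0.6, -0.5, 0.0]
width: 0.0447
```

Run:
```python
from h import *
st()
goto(hw(0,0,.25),HY+np.pi/2)
s=viewer.capture("scene");t=viewer.capture("top")
cv2.imwrite("pics/f_raw.png",s);cv2.imwrite("pics/f_rawt.png",t)
cv2.imwrite("pics/f.png",np.hstack([cv2.resize(t[110:230,270:390],(400,400),interpolation=2),cv2.resize(s[90:230,130:270],(400,400),interpolation=2)]))
```

```text
t 7.7 p [ 0.6733 -0.2154  0.3246] jaw [-0.12  -0.993  0.001] fing [ 0.003 -0.001 -1.   ] jawyaw -96.87 F [ 0.6 -0.5  0. ] w 44.7 q [-0.36  0.46  0.63  0.    2.05  1.33]
t 7.7 p [ 0.6733 -0.2154  0.3246] jaw [-0.12  -0.993  0.001] fing [ 0.003 -0.001 -1.   ] jawyaw -96.87 F [ 0.6 -0.5  0. ] w 44.7 q [-0.36  0.46  0.63  0.    2.05  1.33]
units [-5.091  0.654 -2.985] turn [ 0.07  0.18 -0.03]
```

View pics/f.png

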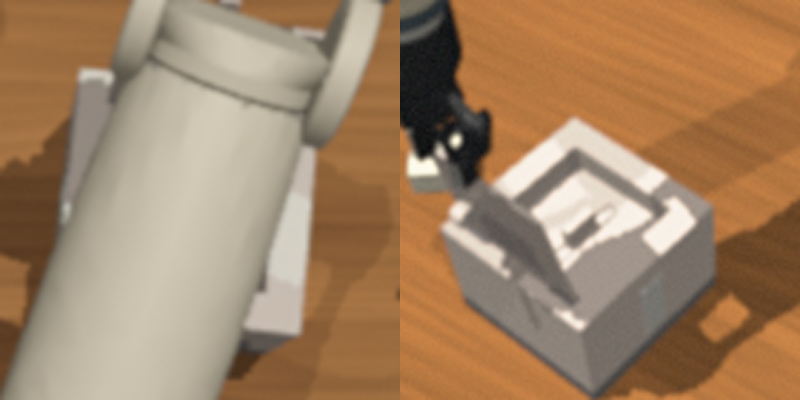

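The flap stays open by itself. I'll check the tab location in this view against the predicted outline.

Run:
```python
from h import *
s=cv2.imread("pics/f_raw.png")
x0,y0,k=170,130,8
c=cv2.resize(s[y0:y0+70,x0:x0+70],None,fx=k,fy=k,interpolation=2)
d=lambda P:((proj("scene",P)-[x0,y0]+.5)*k-.5).astype(np.int32)
for z,col in((.136,(0,0,255)),(.106,(0,200,0))):
    cv2.polylines(c,[d([hw(a,b,z) for a,b in((-.02,-.006),(.02,-.006),(.02,.006),(-.02,.006))])],True,col,1)
cv2.polylines(c,[d([hw(a,b,.14) for a,b in((-.07,-.07),(.07,-.07),(.07,.07),(-.07,.07))])],True,(255,0,0),1)
cv2.imwrite("pics/g.png",c)
```

```text
(no output)
```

View pics/g.png

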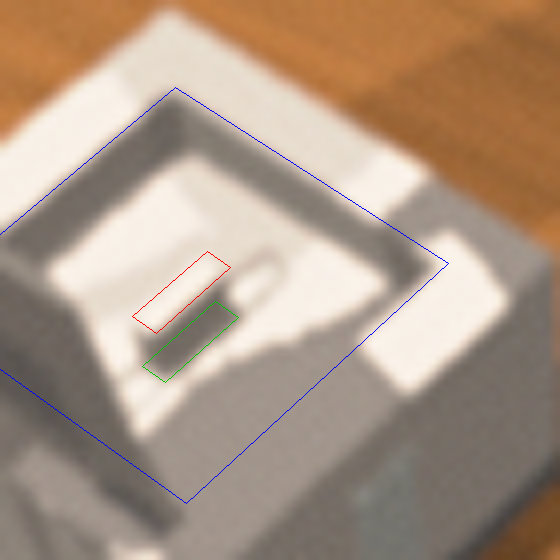

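The prediction fits the tab (dark broad face between the red and green outlines) to within 1–2 mm. Moving over the tab.

Call:
{"op": "carry_out", "data": {
  "moves": [
    [-0.7,0.09,0,0,0,0,45],
    [-0.7,0.09,0,0,0,0,45],
    [-0.7,0.09,0,0,0,0,45],
    [-0.7,0.09,0,0,0,0,45],
    [-0.7,0.09,0,0,0,0,45],
    [-0.7,0.09,0,0,0,0,45],
    [-0.7,0.09,0,0,0,0,45],
    [-0.19,0.02,0,0,0,0,45]
  ]
}}

```text
t: 8.8
position: [0.5453, -0.199, 0.3218]
tool_rot: [0.469, -0.529, 0.529, -0.469]
force: [-0.1, 0.2, 0.2]
width: 0.045
```

Call:
{"op": "carry_out", "data": {
  "moves": [
    [0,0,-0.9,0,0,0,45],
    [0,0,-1,0,0,0,45],
    [0,0,-1,0,0,0,45],
    [0,0,-1,0,0,0,45],
    [0,0,-1,0,0,0,45],
    [0,0,-1,0,0,0,45],
    [0,0,-0.6,0,0,0,45],
    [0,0,0,0,0,0,45]
  ]
}}

```text
t: 9.8
position: [0.5456, -0.1988, 0.1575]
tool_rot: [-0.47, 0.53, -0.528, 0.469]
force: [0.4, 0.1, -0.2]
width: 0.0451
```

Run:
```python
from h import *
goto(hw(0,0,.111),HY+np.pi/2)
s=viewer.capture("scene")
cv2.imwrite("pics/i.png",cv2.resize(s[70:230,110:270],(600,600),interpolation=2))
```

```text
t 9.8 p [ 0.5456 -0.1988  0.1575] jaw [-0.119 -0.993 -0.001] fing [-0.002  0.001 -1.   ] jawyaw -96.86 F [ 0.4  0.1 -0.2] w 45.1 q [-0.41  0.04  1.41  0.    1.69  1.28]
units [ 0.016 -0.008 -1.861] turn [-0.06 -0.14 -0.04]
```

View pics/i.png

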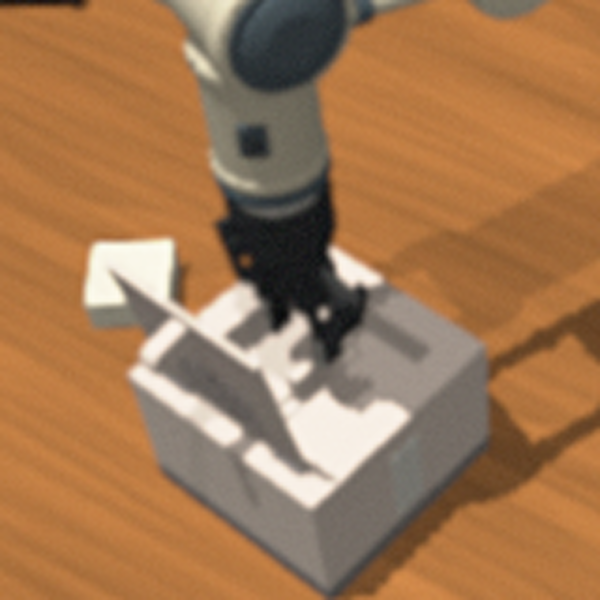

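Call:
{"op": "carry_out", "data": {
  "moves": [
    [0,0,-0.6,0,0,0,45],
    [0,0,-0.6,0,0,0,45],
    [0,0,-0.5,0,0,0,45],
    [0,0,0,0,0,0,45]
  ]
}}

```text
t: 10.35
position: [0.5452, -0.1987, 0.1145]
tool_rot: [-0.47, 0.53, -0.528, 0.469]
force: [-0.1, 0.8, -0.4]
width: 0.0451
```

Call:
{"op": "carry_out", "data": {
  "moves": [
    [0,0,-0.12,0,0,0,45],
    [0,0,0,0,0,0,30],
    [0,0,0,0,0,0,15],
    [0,0,0,0,0,0,5],
    [0,0,0,0,0,0,5],
    [0,0,0,0,0,0,5],
    [0,0,0,0,0,0,5]
  ],
  "force": 40
}}

```text
t: 11.22
position: [0.5463, -0.1992, 0.1141]
tool_rot: [0.469, -0.529, 0.529, -0.469]
force: [0.5, -0.5, 4.0]
width: 0.0115
```

Run:
```python
from h import *
st()
```

```text
t 11.22 p [ 0.5463 -0.1992  0.1141] jaw [-0.12  -0.993  0.   ] fing [ 0.001 -0.    -1.   ] jawyaw -96.87 F [ 0.5 -0.5  4. ] w 11.5 q [-0.41  0.05  1.48 -0.    1.61  1.28]
```

Tab gripped (opening 11.5 mm). Drawing it straight up.

Call:
{"op": "carry_out", "data": {
  "moves": [
    [0,0,0.3,0,0,0,5],
    [0,0,0.4,0,0,0,5],
    [0,0,0.5,0,0,0,5],
    [0,0,0.5,0,0,0,5]
  ],
  "force": 50
}}

```text
t: 11.72
position: [0.5461, -0.1991, 0.1571]
tool_rot: [0.469, -0.529, 0.529, -0.469]
force: [0.1, -0.2, -0.4]
width: 0.011
```

Run:
```python
from h import *
st()
s=viewer.capture("scene")
cv2.imwrite("pics/j.png",cv2.resize(s[70:230,110:270],(600,600),interpolation=2))
```

```text
t 11.72 p [ 0.5461 -0.1991  0.1571] jaw [-0.12  -0.993  0.   ] fing [ 0. -0. -1.] jawyaw -96.87 F [ 0.1 -0.2 -0.4] w 11.0 q [-0.41  0.04  1.42  0.    1.69  1.28]
```

View pics/j.png

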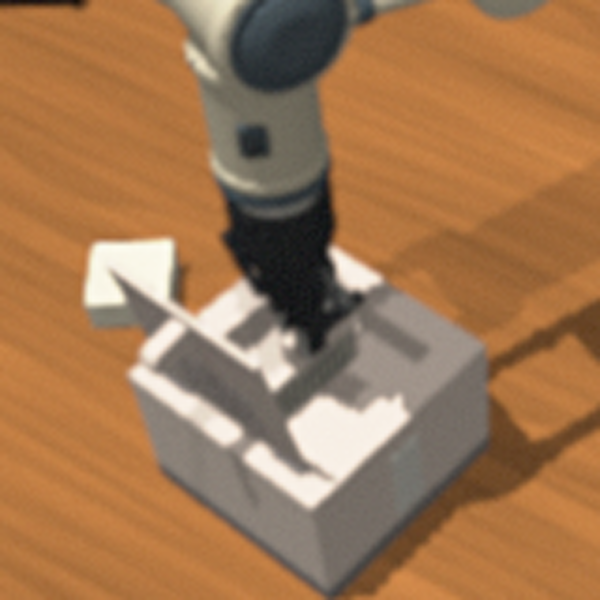

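The pleated frame is emerging at crop (320,375), level, with no jamming force.

Call:
{"op": "carry_out", "data": {
  "moves": [
    [0,0,0.5,0,0,0,5],
    [0,0,0.6,0,0,0,5],
    [0,0,0.6,0,0,0,5],
    [0,0,0.6,0,0,0,5],
    [0,0,0.6,0,0,0,5],
    [0,0,0.6,0,0,0,5],
    [0,0,0.6,0,0,0,5],
    [0,0,0.5,0,0,0,5]
  ]
}}

```text
t: 12.78
position: [0.5461, -0.1991, 0.2722]
tool_rot: [0.469, -0.529, 0.529, -0.469]
force: [-0.2, -0.3, -2.2]
width: 0.0108
```

Run:
```python
from h import *
s,M=st()
# keep filter in hand: TCP ended 0.1141 with underside .020
zt=.016+.06+(.1141-.020); print(zt)
goto(np.r_[TC,zt],TY+np.pi/2)
im=viewer.capture("scene")
cv2.imwrite("pics/k.png",cv2.resize(im[40:230,100:290],(600,600),interpolation=2))
```

```text
t 12.78 p [ 0.5461 -0.1991  0.2722] jaw [-0.119 -0.993  0.   ] fing [ 0. -0. -1.] jawyaw -96.86 F [-0.2 -0.3 -2.2] w 10.8 q [-0.41  0.05  1.2   0.    1.89  1.28]
0.17009999999999997
t 12.78 p [ 0.5461 -0.1991  0.2722] jaw [-0.119 -0.993  0.   ] fing [ 0. -0. -1.] jawyaw -96.86 F [-0.2 -0.3 -2.2] w 10.8 q [-0.41  0.05  1.2   0.    1.89  1.28]
units [-2.256 15.043 -4.083] turn [1.000e-02 3.000e-02 1.886e+01]
```

View pics/k.png

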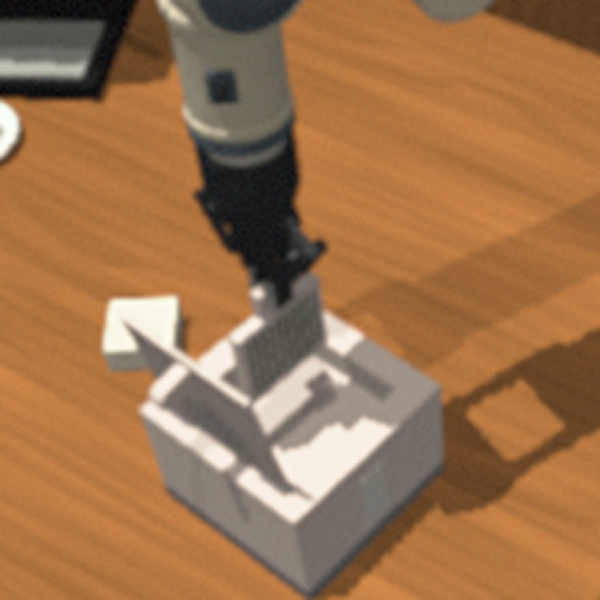

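The filter is fully out, its underside about 178 mm up over the empty slot. Carrying it across to the tray.

Call:
{"op": "carry_out", "data": {
  "moves": [
    [-0.05,0.3,0,0,0,0.5,5],
    [-0.1,0.6,0,0,0,0.9,5],
    [-0.11,0.75,0,0,0,0.9,5],
    [-0.11,0.75,0,0,0,0.9,5],
    [-0.11,0.75,0,0,0,0.9,5],
    [-0.11,0.75,0,0,0,0.9,5],
    [-0.11,0.75,0,0,0,0.9,5],
    [-0.11,0.75,0,0,0,0.9,5]
  ]
}}

```text
t: 13.82
position: [0.5256, -0.0628, 0.2711]
tool_rot: [-0.5, 0.5, -0.5, 0.5]
force: [-0.7, -1.4, -1.7]
width: 0.0109
```

Call:
{"op": "carry_out", "data": {
  "moves": [
    [-0.11,0.75,0,0,0,0.9,5],
    [-0.11,0.75,0,0,0,0.9,5],
    [-0.11,0.75,0,0,0,0.9,5],
    [-0.11,0.75,0,0,0,0.9,5],
    [-0.11,0.75,0,0,0,0.9,5],
    [-0.11,0.75,0,0,0,0.9,5],
    [-0.11,0.75,0,0,0,0.9,5],
    [-0.11,0.75,0,0,0,0.9,5]
  ]
}}

```text
t: 14.82
position: [0.5036, 0.0872, 0.271]
tool_rot: [0.53, -0.468, 0.468, -0.53]
force: [0.8, 0.1, -1.0]
width: 0.0109
```

Run:
```python
from h import *
goto(np.r_[TC,.17],TY+np.pi/2)
```

```text
t 14.82 p [0.5036 0.0872 0.271 ] jaw [ 0.125 -0.992  0.   ] fing [-0. -0. -1.] jawyaw -82.81 F [ 0.8  0.1 -1. ] w 10.9 q [ 0.1  -0.14  1.38 -0.    1.89  1.55]
units [-0.555  3.593 -4.04 ] turn [ 0.   -0.    4.81]
```

Call:
{"op": "carry_out", "data": {
  "moves": [
    [-0.11,0.75,0,0,0,0.9,5],
    [-0.11,0.75,0,0,0,0.9,5],
    [-0.11,0.75,0,0,0,0.9,5],
    [-0.11,0.75,0,0,0,0.9,5],
    [-0.09,0.4,0,0,0,0.9,5],
    [-0.02,0.19,-0.3,0,0,0.3,5],
    [0,0,-0.5,0,0,0,5],
    [0,0,-0.6,0,0,0,5]
  ]
}}

```text
t: 15.82
position: [0.49, 0.1752, 0.2347]
tool_rot: [0.549, -0.446, 0.445, -0.549]
force: [-0.8, -1.0, -1.5]
width: 0.0108
```

Call:
{"op": "carry_out", "data": {
  "moves": [
    [0,0,-0.6,0,0,0,5],
    [0,0,-0.6,0,0,0,5],
    [0,0,-0.5,0,0,0,5],
    [0,0,-0.3,0,0,0,5],
    [0,0,0,0,0,0,5],
    [0,0,0,0,0,0,5]
  ]
}}

```text
t: 16.58
position: [0.4903, 0.1758, 0.1867]
tool_rot: [-0.549, 0.445, -0.446, 0.55]
force: [0.2, 0.5, -1.2]
width: 0.011
```

Run:
```python
from h import *
goto(np.r_[TC,.17],TY+np.pi/2)
s=viewer.capture("scene");t=viewer.capture("top");cv2.imwrite("pics/l_s.png",s);cv2.imwrite("pics/l_t.png",t)
x0,y0,k=250,120,5
c=cv2.resize(s[y0:y0+160,x0:x0+130],None,fx=4,fy=4,interpolation=2);k=4
M=R.from_quat(telemetry.get_state()["tool_rot"]).as_matrix();p=telemetry.get_state()["position"]
d=lambda P:((proj("scene",P)-[x0,y0]+.5)*k-.5).astype(np.int32)
cy,sy=np.cos(TY),np.sin(TY)
w=lambda x,y,z:[TC[0]+cy*x-sy*y,TC[1]+sy*x+cy*y,z]
for z,col,a,b in((.016,(255,0,0),.09,.055),(.0,(255,255,0),.09,.055)):
    cv2.polylines(c,[d([w(-a,-b,z),w(a,-b,z),w(a,b,z),w(-a,b,z)])],True,col,1)
ux=-M[:,2]*[1,1,0]; ux=ux*np.sign(ux[0]);uy=np.array([-ux[1],ux[0],0]);zb=p[2]-.0941
for z,col in((zb,(0,0,255)),(zb+.086,(0,255,0))):
    b0=np.r_[p[:2],z]; cv2.polylines(c,[d([b0-.05*ux-.006*uy,b0+.05*ux-.006*uy,b0+.05*ux+.006*uy,b0-.05*ux+.006*uy])],True,col,1)
cv2.imwrite("pics/l.png",c[:600])
```

```text
t 16.57 p [0.4903 0.1758 0.1867] jaw [ 0.207 -0.978 -0.   ] fing [ 0.001  0.    -1.   ] jawyaw -78.06 F [ 0.2  0.5 -1.2] w 11.0 q [ 0.28 -0.13  1.53 -0.    1.74  1.64]
units [-0.023  0.049 -0.668] turn [-0.02  0.06  0.06]
```

View pics/l.png

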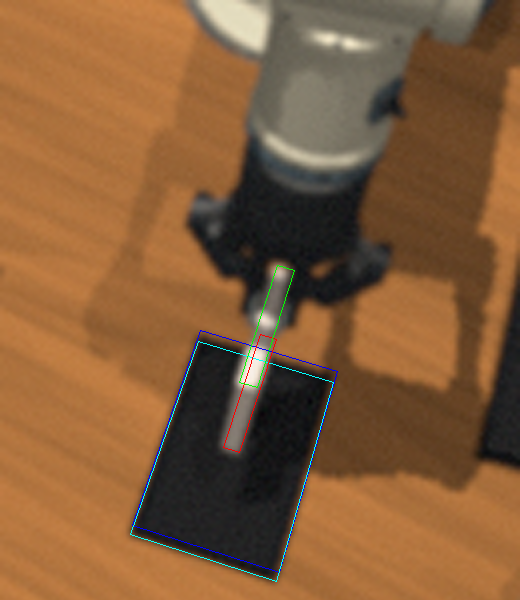

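View pics/l_t.png

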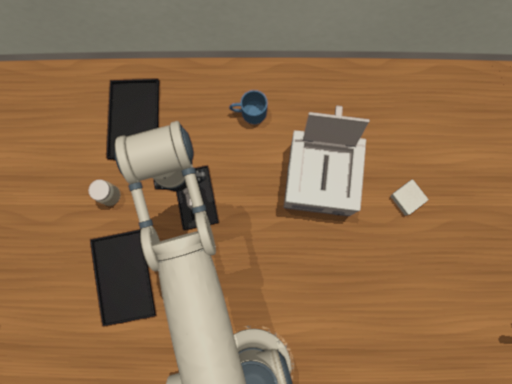

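View pics/l_s.png

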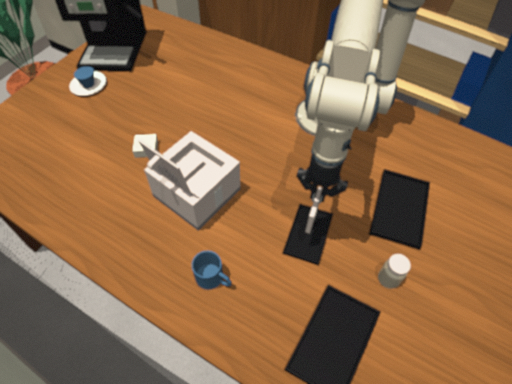

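The filter hangs upright and matches its predicted outline (far bottom corner at crop (233,451)). The tray outline fits too, and the bystanders have not moved. Underside is about 77 mm above the rim, so I lower 17 mm.

Call:
{"op": "carry_out", "data": {
  "moves": [
    [0,0.05,-0.2,0,0,0,5],
    [0,0,-0.25,0,0,0,5],
    [0,0,-0.2,0,0,0,5],
    [0,0,0,0,0,0,5],
    [0,0,0,0,0,0,5],
    [0,0,0,0,0,0,5],
    [0,0,0,0,0,0,5],
    [0,0,0,0,0,0,5]
  ]
}}

```text
t: 17.68
position: [0.4901, 0.1769, 0.1699]
tool_rot: [-0.549, 0.445, -0.445, 0.549]
force: [0.7, -0.4, -0.6]
width: 0.0108
```

Run:
```python
from h import *
goto(np.r_[TC,.17],TY+np.pi/2)
s=viewer.capture("scene");t=viewer.capture("top")
p=telemetry.get_state()["position"]
cy,sy=np.cos(TY),np.sin(TY);w=lambda x,y,z:[TC[0]+cy*x-sy*y,TC[1]+sy*x+cy*y,z]
out=[]
for n,im,x0,y0 in(("scene",s,260,150),("top",t,140,140)):
    k=4;c=cv2.resize(im[y0:y0+130,x0:x0+95],None,fx=k,fy=k,interpolation=2)
    d=lambda P:((proj(n,P)-[x0,y0]+.5)*k-.5).astype(np.int32)
    cv2.polylines(c,[d([w(-.09,-.055,.016),w(.09,-.055,.016),w(.09,.055,.016),w(-.09,.055,.016)])],True,(255,0,0),1)
    cv2.polylines(c,[d([w(-.05,-.006,.076),w(.05,-.006,.076),w(.05,.006,.076),w(-.05,.006,.076)])],True,(0,0,255),1)
    out.append(c)
cv2.imwrite("pics/m.png",np.hstack(out))
```

```text
t 17.68 p [0.4901 0.1769 0.1699] jaw [ 0.207 -0.978 -0.   ] fing [ 0.  0. -1.] jawyaw -78.07 F [ 0.7 -0.4 -0.6] w 10.8 q [ 0.28 -0.13  1.55  0.    1.71  1.64]
units [-0.014  0.003  0.005] turn [-0.    0.01  0.07]
```

View pics/m.png

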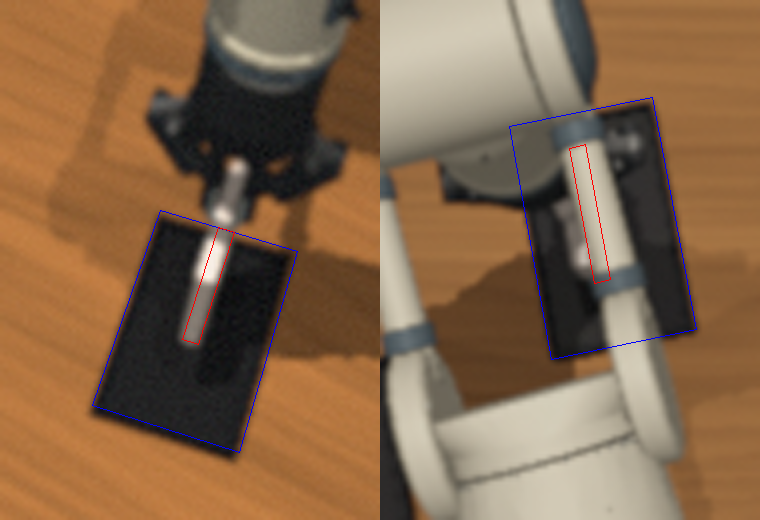

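Run:
```python
from h import *
from plant import robot
s,M=st();print(abs(s["joint_velocities"]).max());print(robot.job_done())
```

```text
t 17.77 p [0.4901 0.1769 0.1698] jaw [ 0.207 -0.978 -0.   ] fing [ 0.  0. -1.] jawyaw -78.07 F [ 0.8 -0.4 -0.1] w 10.9 q [ 0.28 -0.13  1.55  0.    1.71  1.64]
0.0016074724415462828
the job is handed in; nothing more can be done
None
```

I opened the flap by its knob to about 1.75 rad, and it stayed standing on its own. I then drew the filter straight up out of its slot by the tab and carried it to the smallest tray, at about (0.490, 0.177). I handed the job in at 17.8 s, still gripping the filter.

- **Position:** the gripper reads within 0.5 mm of my tray-centre estimate and 0.1° of the tray's long side, pointing straight down. The filter's underside is about 60 mm above the tray rim, worked out from the gripper height. In the scene view the filter's lower edge and the tray line up with their predicted outlines.
- **Stillness and force:** joint speeds were under 0.002 rad/s, the grip opening was 10.9 mm, and the force on the tool was below 1 N.
- **Bystanders:** the mug, the note block and the jar looked unmoved in the full pictures just before the last 17 mm of lowering.
- **Disagreements:**
  - The two cameras put the tray about 8 mm apart along x. Allowing for the visible tray walls cuts that to about 3 mm, and I used the middle.
  - The second flap corner gave an inconsistent starting height, so I took the flap angle from the other corner and the knob.
  - In the last top view the arm hid the filter, so its centring is checked only by the scene view and the gripper reading.

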